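Transfer the sample tubes to the rack in reverse order

ROBOT

A 6-joint arm with a two-finger parallel gripper is mounted at the origin on a cart in front of the work surface, level with it; the furniture and walls round the work are solid. World frame = base frame: x ahead of the robot, y to its left, z up, the work surface at z = 0. Lengths are in mm, angles in rad, forces in N, time in s.
With the tool pointing down it reaches from about 300 to 775 mm from the base axis. Payload 14.6 kg.
Tool frame: the origin (TCP) lies midway between the tips of the shut fingers; the grasp point (between the pads) lies 19 mm behind it (grip_depth is the distance from the TCP to the grasp point, in mm); z points along the fingers, y is the direction in which the jaws open and shut (so a half turn about z gives the same grasp; the last joint's range is limited). The gripper opens to 94 mm and grips with 3 to 60 N. Pads are 16 mm wide; open, the fingers measure 119 mm over their backs; the gripper's body (75 mm by 177 mm) begins 78 mm behind the grasp point.
Start: joints at [1.127, 0.3, 1.521, -0, 1.321, -0.067], TCP at [202.367, 511.407, 205.446] pointing down, gripper open.
Joint ranges: [-3.03, 3.03], [-0.79, 2.21], [0.23, 2.52], [-1.04, 4.18], [0, 3.07], [-2.55, 2.55]. Speed limits (rad/s): [2.22, 2.22, 2.57, 3.14, 3.14, 3.14].

INTERFACE

Orientations are given as [roll, pitch, yaw] about the fixed x, y, z axes, in that order (R = Rz(yaw) Ry(pitch) Rx(roll)).
In Python, from cell import read_state, camera, camera_info, sign_off, grip_depth gives the robot as it stands.
- The arm moves only by the tool drive_tool, never from a script. Its argument "motion" is one flat list of numbers, 4 for each row, row after row: the shift along the tool's x, y, z in mm, then the turn about the tool's z in rad. A call has 1 to 8 rows; each row shifts and turns the pose as measured when the row begins, along the tool's axes as they then stand; what a row does not reach is not made up. A row lasts 1/12 s, in which the tool goes at most 41.7 mm and 7.16 degrees, less where a joint would pass 70% of its speed; a pose out of reach is approached as far as the arm can. A call is refused whole if a number of a shift passes 41.7 or a number of a turn 0.125, either way. A call with a gripper value outside its range is refused whole. "jaw" is the closure, from 0 (fully open) to 1 (shut), set as the call begins (left out, the last holds). The fingers move at their own pace and stop on an object; "grip_force" is the grip in N (left out, the last holds). Time passes only in rows, so rows that do not move let the fingers close. It gives the time, the measured TCP pose, the force and the opening at its end, in the units of the state.
- read_state(): the state, without advancing time (a new reading comes with each control period).
- camera(name): name is "scene" or "top" or "wrist"; returns the picture (400x640x3 uint8, red, green, blue); there is no depth.
- camera_info(name): a dict with "fovy" (degrees; the focal length in pixels is half the picture's height over the tangent of half this angle, whatever the lens; pixels are square), "cx", "cy" (the principal point, pixels), "k1" (the pictures are not rectified: a ray, as slopes to the right and down, at radius r is drawn at 1 + k1 r^2 times it, then the intrinsics apply), "camera_from_world" (4x4, takes a point from world to camera coordinates). Camera axes: x right, y up, looking along -z (the intrinsics and any distortion apply to the point x, -y, -z); pixel columns grow to the right and rows downward; lengths in mm; the calibration is good to about 2 mm. A picture is of the moment at which its call begins: read the wrist's pose just before it. camera_info takes no time and is no camera call; for the wrist camera it gives the pose at the moment of the call.
- sign_off(): hands the job in, once; it reports no verdict.
The state is a dict: "clock": time; "joints": joint angles; "qd": joint speeds; "effort": joint torques, N m; "eef_pos": TCP position; "eef_rot": TCP orientation; "wrist_force": force on the tool from outside, world axes, zero at the start; "moment": the same for the moment, N m; "finger_gap": finger opening in mm.
Only numpy, scipy, OpenCV 4.12 (cv2) and the standard library are available. Lean on these libraries where they do the work, as an engineer would, in place of code of your own. Each camera call takes 0.05 s, during which the arm holds its last target. There are 200 camera calls.

TASK

Move the four tubes from the aluminium blocks into the grey plastic rack, one to a hole, in reverse order as seen from the robot: the tube that stands leftmost in the blocks goes into the rightmost hole of the rack, and so on, until the rightmost tube stands in the leftmost hole. The tubes are unlabelled, so their order is the only record of which is which. Keep them upright and leave each one fully down in its hole.

Things in the scene. Friction and masses are not known exactly. Their poses are not given: they have to be found in the camera images.
- tube_a: One of four identical clear screw-cap tubes with a conical tip: 114 mm tall, body 28 mm, cap 32 mm wide and 12 mm high at the top (grasp it by the cap, from above). Origin at the tip of the cone, z up along the tube. The letter says nothing about its place in the row: at the start it stands in the block of the same letter.
- block_a: One of four equal square aluminium blocks, 48 x 48 x 50 mm, fixed on the tray in a straight row, in an order that changes from start to start. Origin at the centre of its underside, z up. Its one square 33 mm hole holds the tube of the same letter at the start, tip about 5.5 mm above the block's underside. It never moves.
- tube_b: One of four identical clear screw-cap tubes with a conical tip: 114 mm tall, body 28 mm, cap 32 mm wide and 12 mm high at the top (grasp it by the cap, from above). Origin at the tip of the cone, z up along the tube. The letter says nothing about its place in the row: at the start it stands in the block of the same letter.
- block_b: One of four equal square aluminium blocks, 48 x 48 x 50 mm, fixed on the tray in a straight row, in an order that changes from start to start. Origin at the centre of its underside, z up. Its one square 33 mm hole holds the tube of the same letter at the start, tip about 5.5 mm above the block's underside. It never moves.
- tube_c: One of four identical clear screw-cap tubes with a conical tip: 114 mm tall, body 28 mm, cap 32 mm wide and 12 mm high at the top (grasp it by the cap, from above). Origin at the tip of the cone, z up along the tube. The letter says nothing about its place in the row: at the start it stands in the block of the same letter.
- block_c: One of four equal square aluminium blocks, 48 x 48 x 50 mm, fixed on the tray in a straight row, in an order that changes from start to start. Origin at the centre of its underside, z up. Its one square 33 mm hole holds the tube of the same letter at the start, tip about 5.5 mm above the block's underside. It never moves.
- tube_d: One of four identical clear screw-cap tubes with a conical tip: 114 mm tall, body 28 mm, cap 32 mm wide and 12 mm high at the top (grasp it by the cap, from above). Origin at the tip of the cone, z up along the tube. The letter says nothing about its place in the row: at the start it stands in the block of the same letter.
- block_d: One of four equal square aluminium blocks, 48 x 48 x 50 mm, fixed on the tray in a straight row, in an order that changes from start to start. Origin at the centre of its underside, z up. Its one square 33 mm hole holds the tube of the same letter at the start, tip about 5.5 mm above the block's underside. It never moves.
- tray: Low steel tray 64 x 226 x 14 mm, fixed, under the four blocks. Origin at the centre of its underside; its own y runs along the row towards the robot's left (within 26 degrees), its x away from the robot. Block centres at y = +78, +26, -26, -78 mm, x = 0, undersides 6 mm above the worktop.
- rack: Grey plastic one-row tube rack, fixed, empty, 60 x 232 x 56 mm. Origin: centre of its underside; its y runs along the row to the robot's left (within 26 degrees), x away from the robot. Four square 33 mm holes at y = +78, +26, -26, -78 mm, x = 0, upper face 56 mm high; a centring seat under each. A seated tube's tip is about 11.5 mm above the worktop.
Mind the look-alikes: they are no part of the job. Leave any turquoise look-alike of the tube_c alone.

How it is judged (in metres and radians):
At the end, for the whole second after the job is handed in: Every tube stands in the rack hole that mirrors its starting place (leftmost block to rightmost hole and so on): its tip within 10 mm of the hole's axis along each rack axis, less than 20 mm above the underside of the rack, tilted less than 0.15 rad, released and at rest (((y of block_a in the frame of tray between 0.068 and 0.088 m and y of tube_a in the frame of rack between -0.088 and -0.068 m) or (y of block_a in the frame of tray between 0.016 and 0.036 m and y of tube_a in the frame of rack between -0.036 and -0.016 m) or (y of block_a in the frame of tray between -0.036 and -0.016 m and y of tube_a in the frame of rack between 0.016 and 0.036 m) or (y of block_a in the frame of tray between -0.088 and -0.068 m and y of tube_a in the frame of rack between 0.068 and 0.088 m)) and x of tube_a in the frame of rack between -0.01 and 0.01 m and z of each of tube_a, tube_b, tube_c, tube_d in the frame of rack below 0.02 m and angle between each of tube_a, tube_b, tube_c, tube_d's own z axis and vertical below 0.15 rad and linear speed of each of tube_a, tube_b, tube_c, tube_d below 0.02 m/s and ((y of block_b in the frame of tray between 0.068 and 0.088 m and y of tube_b in the frame of rack between -0.088 and -0.068 m) or (y of block_b in the frame of tray between 0.016 and 0.036 m and y of tube_b in the frame of rack between -0.036 and -0.016 m) or (y of block_b in the frame of tray between -0.036 and -0.016 m and y of tube_b in the frame of rack between 0.016 and 0.036 m) or (y of block_b in the frame of tray between -0.088 and -0.068 m and y of tube_b in the frame of rack between 0.068 and 0.088 m)) and x of tube_b in the frame of rack between -0.01 and 0.01 m and ((y of block_c in the frame of tray between 0.068 and 0.088 m and y of tube_c in the frame of rack between -0.088 and -0.068 m) or (y of block_c in the frame of tray between 0.016 and 0.036 m and y of tube_c in the frame of rack between -0.036 and -0.016 m) or (y of block_c in the frame of tray between -0.036 and -0.016 m and y of tube_c in the frame of rack between 0.016 and 0.036 m) or (y of block_c in the frame of tray between -0.088 and -0.068 m and y of tube_c in the frame of rack between 0.068 and 0.088 m)) and x of tube_c in the frame of rack between -0.01 and 0.01 m and ((y of block_d in the frame of tray between 0.068 and 0.088 m and y of tube_d in the frame of rack between -0.088 and -0.068 m) or (y of block_d in the frame of tray between 0.016 and 0.036 m and y of tube_d in the frame of rack between -0.036 and -0.016 m) or (y of block_d in the frame of tray between -0.036 and -0.016 m and y of tube_d in the frame of rack between 0.016 and 0.036 m) or (y of block_d in the frame of tray between -0.088 and -0.068 m and y of tube_d in the frame of rack between 0.068 and 0.088 m)) and x of tube_d in the frame of rack between -0.01 and 0.01 m); the robot touches nothing.
It fails at once if a tube is tipped more than 45 degrees (angle between tube_a's own z axis and vertical above 0.79 rad).
It fails at once if a tube is tipped more than 45 degrees (angle between tube_b's own z axis and vertical above 0.79 rad).
It fails at once if a tube is tipped more than 45 degrees (angle between tube_c's own z axis and vertical above 0.79 rad).
It fails at once if a tube is tipped more than 45 degrees (angle between tube_d's own z axis and vertical above 0.79 rad).
It also fails if it takes over 112 s, if anything falls off the work surface, if the arm or the gripper's body presses on something with over 40 N, if the wrist force passes 120 N, or if a joint passes its speed limit or range.

## Working session

There is one attempt and no reset: what is moved stays moved. The work goes in short steps, Python scripts to look and compute and a tool call to move; the robot and the scene stay as the last step left them, time stands still between calls to the robot, and variables do not carry over. Pictures are saved under pics/ and viewed, on a budget of 14 in all, crops included, one or two more only if the job needs it, and the job is handed in when it is done.

Besides the shell and the picture viewer there is one more tool, called by a JSON object that holds its "fn" and its "kwargs". drive_tool: Moves the arm, as the interface text tells. Its arguments: {"type":"object","properties":{"motion":{"type":"array","items":{"type":"number"}},"jaw":{"type":"number"},"grip_force":{"type":"number"}},"required":["motion"]}

```bash
mkdir -p pics; ls; python3 - <<'E'
from cell import *
import cv2
print(read_state(), grip_depth if not callable(grip_depth) else grip_depth())
for n in("scene","top"):
    cv2.imwrite(f"pics/{n}0.png",camera(n)[:,:,::-1]); print(n,camera_info(n))
E
```

```text
pics
{'clock': 0.0, 'joints': array([ 1.12743825e+00,  3.00485159e-01,  1.52160462e+00, -2.04177797e-05,
        1.32070593e+00, -6.65792416e-02]), 'qd': array([-9.88235411e-04, -1.27313593e-03,  1.82438334e-05,  9.25929815e-04,
        1.38904155e-05,  5.44451280e-04]), 'effort': array([ 2.44568961e-03, -5.31792426e+01, -3.52738631e+01,  7.09601655e-02,
        2.43238185e-02, -9.08681454e-05]), 'eef_pos': array([202.23869905, 511.17198562, 204.86866713]), 'eef_rot': array([-3.14039095e+00, -6.03068142e-05,  2.76481885e+00]), 'wrist_force': array([-0.02946113,  0.38895387,  0.27281143]), 'moment': array([ 0.04039645,  0.01408488, -0.03951949]), 'finger_gap': 94.09010925871097} 18.8
scene {'fovy': 47.54500511546357, 'cx': 320.04839765353825, 'cy': 202.10208660662792, 'k1': -0.014533133055340389, 'camera_from_world': array([[ 7.21054997e-01,  6.92865894e-01,  4.06735127e-03,
        -3.52582058e+02],
       [-5.96283114e-01,  6.17531677e-01,  5.12933793e-01,
         2.95752838e+02],
       [ 3.52882613e-01, -3.72278768e-01,  8.58418535e-01,
        -1.20817179e+03],
       [ 0.00000000e+00,  0.00000000e+00,  0.00000000e+00,
         1.00000000e+00]])}
top {'fovy': 52.18138276115864, 'cx': 319.43577277545, 'cy': 203.2646374022193, 'k1': -0.0378415100975891, 'camera_from_world': array([[-2.32744145e-02, -9.99677093e-01, -1.01985474e-02,
        -1.01478685e+01],
       [ 9.84660437e-01, -2.46869243e-02,  1.72726315e-01,
        -5.03710445e+02],
       [-1.72922311e-01, -6.02200224e-03,  9.84917057e-01,
        -8.49814591e+02],
       [ 0.00000000e+00,  0.00000000e+00,  0.00000000e+00,
         1.00000000e+00]])}
```

View pics/scene0.png

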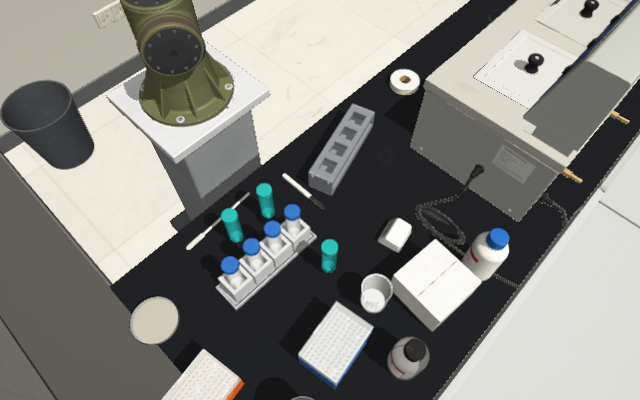

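View pics/top0.png

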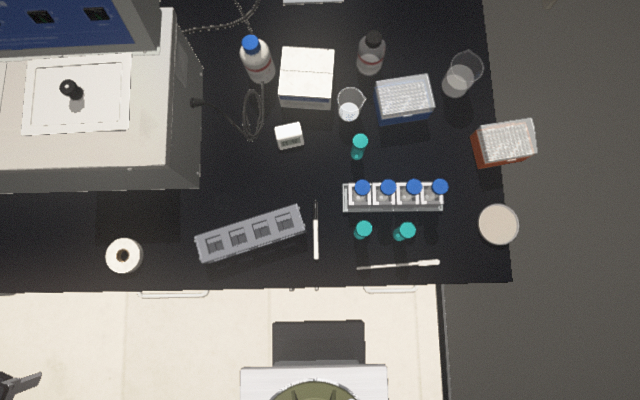

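The scene image shows the block row with blue caps at (231,265), (251,246), (272,229) and (292,212), and the rack near (342,148). In the top image the caps are at (362,187), (388,187), (414,186) and (440,186), and the rack runs from (195,240) to (303,215). There are turquoise look-alikes at (359,147), (362,230) and (404,231). The targets are the four blue-capped tubes in the aluminium blocks; I'll confirm this in an enlarged crop.

```bash
cat > h.py <<'E'
import numpy as np, cv2
from cell import *
from scipy.optimize import least_squares
def K(i):
    f=200/np.tan(np.radians(i["fovy"]/2)); return np.array([[f,0,i["cx"]],[0,f,i["cy"]],[0,0,1]])
D=np.diag([1,-1,-1.])
def proj(i,P):
    T=i["camera_from_world"]; R=D@T[:3,:3]; t=D@T[:3,3]
    return cv2.projectPoints(np.float64(P).reshape(-1,1,3),cv2.Rodrigues(R)[0],t,K(i),np.float64([i["k1"],0,0,0]))[0][:,0]
def onplane(i,uv,z):
    T=i["camera_from_world"]; R=T[:3,:3]; c=-R.T@T[:3,3]
    n=cv2.undistortPoints(np.float64(uv).reshape(-1,1,2),K(i),np.float64([i["k1"],0,0,0]))[:,0]
    d=np.c_[n[:,0],-n[:,1],-np.ones(len(n))]@R
    return c+d*((z-c[2])/d[:,2])[:,None]
E
python3 - <<'E'
from h import *
for n,reg in(("top",(330,450,160,210)),("scene",(210,310,195,285))):
    im=cv2.imread(f"pics/{n}0.png"); x0,x1,y0,y1=reg
    h=cv2.cvtColor(im,cv2.COLOR_BGR2HSV); m=cv2.inRange(h,(100,120,60),(125,255,255)); m2=np.zeros_like(m); m2[y0:y1,x0:x1]=m[y0:y1,x0:x1]
    _,_,s,c=cv2.connectedComponentsWithStats(m2)
    for a,b in zip(s,c):
        if 40<a[4]<3000: print(n,a,b.round(1),onplane(camera_info(n),[b],121)[0].round(1))
t=cv2.imread("pics/top0.png"); s=cv2.imread("pics/scene0.png")
A=cv2.resize(t[130:270,190:320],None,fx=4,fy=4,interpolation=2)[:, :400*2]
cv2.imwrite("pics/c1.png",A)
B=cv2.resize(t[130:250,330:460],None,fx=3,fy=3,interpolation=2)
C=cv2.resize(s[95:200,295:385],None,fx=4,fy=4,interpolation=2)
W=np.zeros((420,B.shape[1]+C.shape[1],3),np.uint8); W[:360,:B.shape[1]]=B; W[:,B.shape[1]:]=C
cv2.imwrite("pics/c2.png",W); print(B.shape,C.shape)
E
```

```text
top [354 179  16  16 199] [361.9 186.6] [ 521.5 -108.8  121. ]
top [380 179  16  16 197] [387.8 186.4] [ 520.8 -161.   121. ]
top [406 178  16  17 198] [413.6 186.1] [ 520.1 -212.8  121. ]
top [432 178  17  16 216] [439.8 185.8] [ 519.3 -265.8  121. ]
scene [283 203  18  18 239] [291.8 211.4] [ 517.2 -109.4  121. ]
scene [263 220  17  18 242] [271.6 228.3] [ 516.  -161.7  121. ]
scene [242 238  18  18 256] [250.8 246.2] [ 515.7 -214.   121. ]
scene [220 256  19  18 274] [229.2 264.5] [ 514.9 -265.7  121. ]
(360, 390, 3) (420, 360, 3)
```

View pics/c1.png

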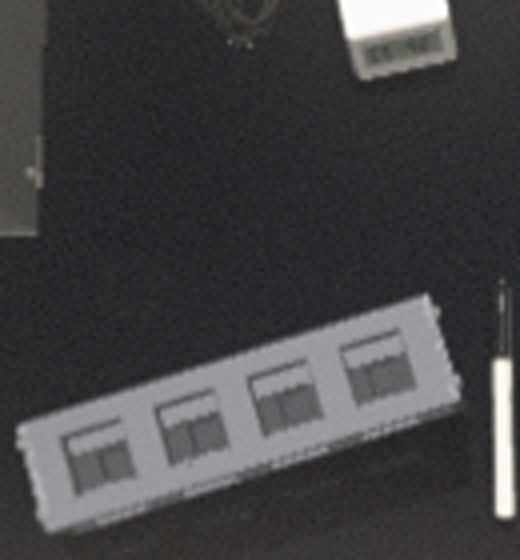

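View pics/c2.png

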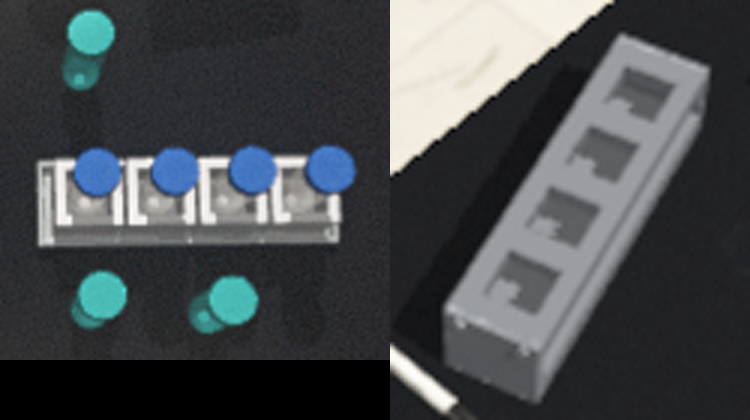

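```bash
python3 - <<'E'
from h import *
a=np.array([[98.75,457.5],[192.5,428],[285.5,397.75],[378,367.5]]); b=np.array([[638,95],[601,155],[562,217],[521.5,282]])-[390,0]
A=onplane(camera_info("top"),(a+.5)/4-.5+[190,130],56); B=onplane(camera_info("scene"),(b+.5)/4-.5+[295,95],56)
print(A.round(1),B.round(1))
for P in(A,B):
    print(P.mean(0), np.arctan2(-(P[0]-P[3])[0],(P[0]-P[3])[1]), np.linalg.norm(P[0]-P[3]))
t=cv2.imread("pics/top0.png");m=cv2.inRange(cv2.cvtColor(t,cv2.COLOR_BGR2HSV),(80,120,140),(95,255,255));_,_,s,c=cv2.connectedComponentsWithStats(m)
for q,d in zip(s,c):
    if q[4]>50: print(q,onplane(camera_info("top"),[[q[0]+7.5,q[1]+7.5]],114))
print(camera_info("wrist")["camera_from_world"].round(3),camera_info("wrist")["fovy"])
E
```

```text
[[418.6 203.7  56. ]
 [433.2 153.7  56. ]
 [448.3 103.9  56. ]
 [463.4  54.2  56. ]] [[416.4 201.8  56. ]
 [431.4 152.1  56. ]
 [445.9 102.7  56. ]
 [460.5  53.4  56. ]]
[440.89412288 128.8694362   56.        ] 0.2908398567896909 156.09497309188046
[438.53553985 127.51449358  56.        ] 0.2888417645118265 154.8023072419552
[     0      0    640    400 255422] [[966.11241262 684.07863344 114.        ]]
[353 134  15  14 167] [[ 618.54610925 -110.6910157   114.        ]]
[356 221  16  15 190] [[ 437.80093701 -109.2560115   114.        ]]
[400 222  16  16 190] [[ 433.59663101 -196.74322661  114.        ]]
[[ 3.69000e-01  9.30000e-01 -2.00000e-03 -5.48305e+02]
 [-8.94000e-01  3.54000e-01 -2.75000e-01  2.78820e+01]
 [-2.55000e-01  1.03000e-01  9.61000e-01 -3.91827e+02]
 [ 0.00000e+00  0.00000e+00  0.00000e+00  1.00000e+00]] 66.49896593935804
```

```bash
cat >> h.py <<'E'
def plan(*tg,step=33,start=None):
    """targets (x,y,z,yaw): list of tool-frame rows, simulated"""
    s=read_state(); p=s["eef_pos"].copy(); yaw=s["eef_rot"][2]
    if start is not None: p=np.array(start[:3],float); yaw=start[3]
    rows=[]
    for t in tg:
        n=int(max(1,np.ceil(np.linalg.norm(t[:3]-p)/step),np.ceil(abs(t[3]-yaw)/.115)))
        for k in range(n,0,-1):
            d=(np.array(t[:3])-p)/k; w=(t[3]-yaw)/k
            c,q=np.cos(yaw),np.sin(yaw)
            r=[round(c*d[0]+q*d[1],1),round(q*d[0]-c*d[1],1),round(-d[2],1),round(-w,3)]
            rows.append(r)
            p=p+[c*r[0]+q*r[1],q*r[0]-c*r[1],-r[2]]; yaw-=r[3]
    for i in range(0,len(rows),8): print(str(sum(rows[i:i+8],[])).replace(" ",""))
def st():
    s=read_state(); print(s["clock"],s["eef_pos"].round(1),s["eef_rot"].round(3),s["wrist_force"].round(1),s["finger_gap"])
E
python3 -c "
from h import *
plan((430,170,225,1.861))"
```

```text
[np.float64(-25.9),np.float64(-18.0),np.float64(-1.5),np.float64(0.07),np.float64(-27.1),np.float64(-16.1),np.float64(-1.5),np.float64(0.069),np.float64(-28.2),np.float64(-14.2),np.float64(-1.5),np.float64(0.07),np.float64(-29.1),np.float64(-12.2),np.float64(-1.6),np.float64(0.069),np.float64(-29.9),np.float64(-10.1),np.float64(-1.5),np.float64(0.07),np.float64(-30.5),np.float64(-8.0),np.float64(-1.6),np.float64(0.069),np.float64(-31.0),np.float64(-5.9),np.float64(-1.5),np.float64(0.07),np.float64(-31.3),np.float64(-3.7),np.float64(-1.6),np.float64(0.069)]
[np.float64(-31.5),np.float64(-1.6),np.float64(-1.5),np.float64(0.07),np.float64(-31.6),np.float64(0.7),np.float64(-1.6),np.float64(0.069),np.float64(-31.4),np.float64(2.8),np.float64(-1.5),np.float64(0.07),np.float64(-31.2),np.float64(5.0),np.float64(-1.6),np.float64(0.069),np.float64(-30.8),np.float64(7.1),np.float64(-1.5),np.float64(0.07)]
```

{"fn": "drive_tool", "kwargs": {"motion": [-26,-18,-1.5,0.07,-27,-16,-1.5,0.07,-28,-14,-1.5,0.07,-29,-12,-1.5,0.07,-30,-10,-1.5,0.07,-30,-8,-1.5,0.07,-31,-6,-1.5,0.07,-31,-4,-1.5,0.07], "jaw": 0.45}}

```text
clock: 0.77
eef_pos: [340.9, 294.7, 214.2]
eef_rot: [-3.135, 0.002, 2.19]
wrist_force: [0.8, 0.1, 0.1]
finger_gap: 51.5
```

{"fn": "drive_tool", "kwargs": {"motion": [-31,-2,-1.5,0.07,-31,1,-1.5,0.07,-31,3,-1.5,0.07,-31,5,-1.5,0.07,-31,7,-1.5,0.07,0,0,0,0]}}

```text
clock: 1.27
eef_pos: [428.1, 151.2, 221.9]
eef_rot: [-3.135, 0.005, 1.814]
wrist_force: [-0.1, -0.3, 0.4]
finger_gap: 51.9
```

```bash
sed -i 's/r=\[round(c\*d\[0\]+q\*d\[1\],1),round(q\*d\[0\]-c\*d\[1\],1),round(-d\[2\],1),round(-w,3)\]/r=[round(float(v),n) for v,n in((c*d[0]+q*d[1],1),(q*d[0]-c*d[1],1),(-d[2],1),(-w,3))]/' h.py
python3 - <<'E'
from h import *
st(); i=camera_info("wrist"); im=camera("wrist"); st()
np.save("w1.npy",i["camera_from_world"]); im=cv2.cvtColor(im,4)
c,s=np.cos(.29),np.sin(.29)
for k in(78,26,-26,-78): print(k,proj(i,[[439.7-s*k,128.2+c*k,56]]).round(1))
cv2.imwrite("pics/w1.png",im)
plan((440,110,225,1.861),(518,-70,235,1.557))
E
```

```text
1.2667 [428.1 151.2 221.9] [-3.135  0.005  1.814] [-0.1 -0.3  0.4] 51.90898232592198
1.3167 [427.2 152.7 221.6] [-3.134  0.004  1.817] [-0.6 -0.7 -1.1] 51.79262142231985
78 [[318.2 131.2]]
26 [[320.2 177. ]]
-26 [[322.  219.2]]
-78 [[323.7 258.1]]
[-22.2,1.0,-1.7,-0.022,-22.3,0.5,-1.7,-0.022,-32.5,3.9,-1.7,0.051,-32.2,5.5,-1.7,0.051,-31.9,7.2,-1.6,0.051,-31.5,8.8,-1.7,0.05,-31.0,10.3,-1.6,0.051,-30.5,11.9,-1.7,0.05]
```

View pics/w1.png

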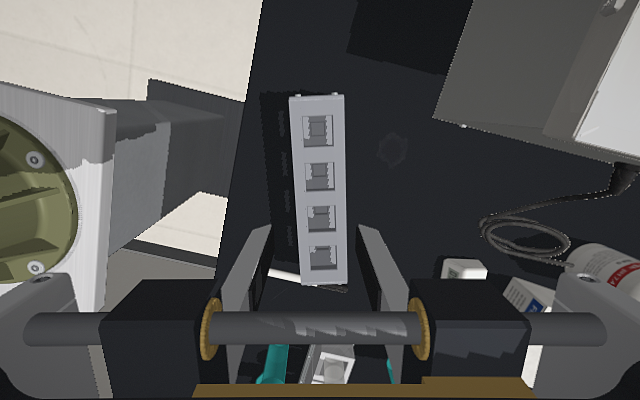

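The wrist image shows the rack holes at about (318,131), (320,177), (322,218) and (323,257). The projection of my rack pose lands within about 1 px of these, so the rack pose is confirmed. Next I'll look at the tube row.

```bash
python3 -c "
from h import *
plan((518,-140,240,1.557))"
```

```text
[-30.6,1.7,-1.8,0.026,-30.5,2.5,-1.8,0.026,-30.5,3.2,-1.8,0.026,-30.4,4.0,-1.9,0.026,-30.3,4.8,-1.8,0.026,-30.1,5.6,-1.9,0.026,-30.0,6.4,-1.8,0.026,-29.8,7.2,-1.9,0.026]
[-29.6,8.0,-1.8,0.026,-29.3,8.7,-1.9,0.026]
```

{"fn": "drive_tool", "kwargs": {"motion": [-31,2,-2,0.026,-31,2,-2,0.026,-31,3,-2,0.026,-30,4,-2,0.026,-30,5,-2,0.026,-30,6,-2,0.026,-30,6,-2,0.026,-30,7,-2,0.026]}}

```text
clock: 1.98
eef_pos: [499.9, -81.8, 237.1]
eef_rot: [-3.131, 0.003, 1.621]
wrist_force: [-0.5, -0.4, -0.6]
finger_gap: 51.8
```

{"fn": "drive_tool", "kwargs": {"motion": [-30,8,-2,0.026,-30,9,-2,0.026,0,0,0,0,0,0,0,0]}}

```text
clock: 2.32
eef_pos: [520.6, -144.8, 239.9]
eef_rot: [-3.13, 0.003, 1.568]
wrist_force: [0.5, 0.3, -0.4]
finger_gap: 51.6
```

```bash
python3 - <<'E'
from h import *
st(); i=camera_info("wrist"); im=camera("wrist"); st()
for k in(78,26,-26,-78): print(k,proj(i,[[518+.014*k,-187.3+k,125.5]]).round(1))
cv2.imwrite("pics/w2.png",cv2.cvtColor(im,4))
E
```

```text
2.3167 [ 520.6 -144.8  239.9] [-3.130e+00  3.000e-03  1.568e+00] [ 0.5  0.3 -0.4] 51.63095037977895
2.3667 [ 520.5 -144.6  239.9] [-3.129e+00  3.000e-03  1.568e+00] [-0.3 -0.2 -0.4] 51.73043138852392
78 [[315.  153.9]]
26 [[314.5 205.3]]
-26 [[314.  252.1]]
-78 [[313.6 295. ]]
```

View pics/w2.png

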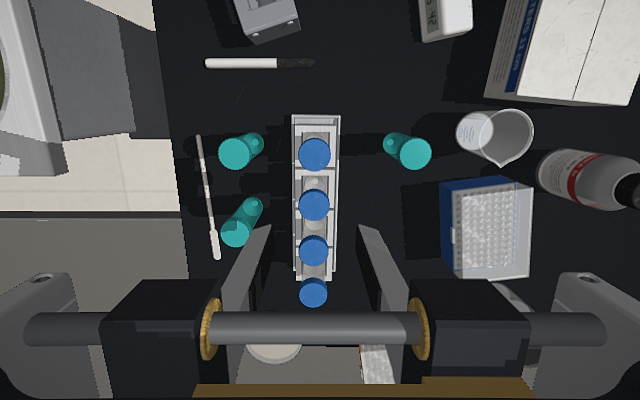

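The wrist image shows the four blue caps at (315,153), (314,205), (313,250) and (313,293), which matches the projection within 2 px. The turquoise look-alikes at (240,150), (240,225) and (410,150) stand outside the row, clear of the fingers.

```bash
python3 -c "
from h import *
plan((518.7,-109.2,200,1.557),(518.7,-109.2,101,1.557))"
```

```text
[17.7,-0.9,20.0,0.006,17.7,-1.1,19.9,0.005,-0.0,0.0,24.8,0.0,-0.0,0.0,24.7,0.0,-0.0,0.0,24.8,0.0,-0.0,0.0,24.7,0.0]
```

{"fn": "drive_tool", "kwargs": {"motion": [18,-1,20,0.006,18,-1,20,0.005,0,0,25,0,0,0,0,0,0,0,0,0]}}

```text
clock: 2.78
eef_pos: [517.3, -100.9, 173.9]
eef_rot: [-3.131, 0.003, 1.566]
wrist_force: [0.8, -0.1, 0.8]
finger_gap: 51.7
```

```bash
python3 -c "
from h import *
st();plan((518.7,-109.2,101,1.557),step=15)"
```

```text
2.7833 [ 517.3 -100.9  173.9] [-3.131e+00  3.000e-03  1.566e+00] [ 0.8 -0.1  0.8] 51.67566516070457
[-1.7,0.3,14.6,0.002,-1.6,0.3,14.6,0.002,-1.7,0.3,14.6,0.002,-1.6,0.3,14.6,0.001,-1.7,0.3,14.5,0.002]
```

{"fn": "drive_tool", "kwargs": {"motion": [-4,1,8,0.005,-4,0.5,10,0.004,0,0,12,0,0,0,0,0,0,0,0,0]}}

```text
clock: 3.2
eef_pos: [520.1, -109.8, 145.9]
eef_rot: [-3.136, 0.005, 1.558]
wrist_force: [-0.8, -0.4, 0.6]
finger_gap: 51.8
```

```bash
python3 -c "
from h import *
st();plan((518.7,-109.2,101,1.557),step=12)"
```

```text
3.2 [ 520.1 -109.8  145.9] [-3.136  0.005  1.558] [-0.8 -0.4  0.6] 51.84730806705797
[0.2,-0.4,11.2,0.0,0.1,-0.3,11.2,0.0,0.2,-0.4,11.2,0.0,0.1,-0.3,11.3,0.001]
```

{"fn": "drive_tool", "kwargs": {"motion": [0,-0.5,11,0,0,-0.5,11,0,0,-0.3,11,0,0,0,11,0,0,0,0,0,0,0,0,0]}}

```text
clock: 3.7
eef_pos: [518.9, -111.2, 99.0]
eef_rot: [-3.139, 0.005, 1.556]
wrist_force: [-0.0, -0.1, 0.4]
finger_gap: 51.6
```

{"fn": "drive_tool", "kwargs": {"motion": [0,0,0,0,0,0,0,0,0,0,0,0,0,0,0,0,0,0,0,0,0,0,0,0], "jaw": 1, "grip_force": 20}}

```text
clock: 4.2
eef_pos: [519.7, -111.4, 100.7]
eef_rot: [-3.141, 0.006, 1.557]
wrist_force: [-0.4, -0.6, -0.4]
finger_gap: 31.5
```

```bash
python3 -c "
from h import *
st();s=read_state();p=s['eef_pos']
plan((p[0],p[1],200,1.557),(462.1,53.5,235,1.861),step=25)"
```

```text
4.2 [ 519.7 -111.4  100.7] [-3.141  0.006  1.557] [-0.4 -0.6 -0.4] 31.47106063193088
[0.0,0.0,-24.8,-0.0,0.0,0.0,-24.8,-0.0,0.0,0.0,-24.8,-0.0,0.0,0.0,-24.9,-0.0,20.5,-7.5,-4.4,-0.038,20.8,-6.7,-4.4,-0.038,21.0,-5.9,-4.4,-0.038,21.2,-5.1,-4.4,-0.038]
[21.4,-4.3,-4.3,-0.038,21.6,-3.5,-4.4,-0.038,21.7,-2.6,-4.3,-0.038,21.7,-1.9,-4.4,-0.038]
```

{"fn": "drive_tool", "kwargs": {"motion": [0,0,-15,0,0,0,-25,0,0,0,-25,0,0,0,-25,0,20,-7,-5,-0.038,21,-7,-4,-0.038,21,-6,-4,-0.038,21,-5,-4,-0.038]}}

```text
clock: 4.87
eef_pos: [490.2, -28.9, 212.1]
eef_rot: [-3.14, 0.006, 1.709]
wrist_force: [0.5, 0.2, -1.0]
finger_gap: 31.0
```

```bash
python3 -c "
from h import *
st();plan((462,51.5,205,1.861),step=22)"
```

```text
4.8667 [490.2 -28.9 212.1] [-3.14   0.006  1.709] [ 0.5  0.2 -1. ] 31.024269960828118
[20.9,-4.2,1.8,-0.038,21.0,-3.4,1.8,-0.038,21.1,-2.7,1.7,-0.038,21.2,-1.8,1.8,-0.038]
```

{"fn": "drive_tool", "kwargs": {"motion": [21,-4,2,-0.038,21,-3.5,2,-0.038,21,-2.5,2,-0.038,14,-1,2,-0.038,0,0,0,0,0,0,0,0,0,0,0,0]}}

```text
clock: 5.45
eef_pos: [462.8, 50.4, 206.3]
eef_rot: [3.139, 0.007, 1.872]
wrist_force: [0.6, -0.3, -0.6]
finger_gap: 31.1
```

```bash
python3 - <<'E'
from h import *
st();plan((462,51.5,155,1.861),step=22)
i=camera_info("wrist"); im=camera("wrist")
c,s=np.cos(.29),np.sin(.29)
for k in(78,26,-26,-78): print(k,proj(i,[[439.7-s*k,128.2+c*k,56]]).round(1))
cv2.imwrite("pics/w3.png",cv2.resize(cv2.cvtColor(im,4)[80:380,220:420],None,fx=2,fy=2))
E
```

```text
5.45 [462.8  50.4 206.3] [3.139 0.007 1.872] [ 0.6 -0.3 -0.6] 31.097399688276074
[0.4,-0.2,17.1,0.004,0.4,-0.1,17.1,0.004,0.5,-0.2,17.1,0.003]
78 [[317.   18.9]]
26 [[316.3  77.3]]
-26 [[315.7 130. ]]
-78 [[315.2 178.1]]
```

View pics/w3.png

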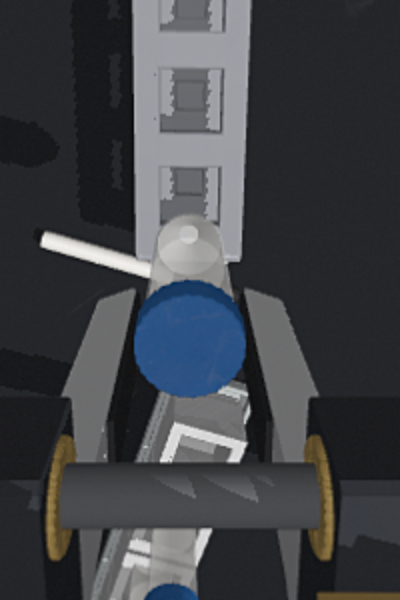

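```bash
python3 - <<'E'
from h import *
i=camera_info("wrist");z=read_state()["eef_pos"][2]
print(onplane(i,[[314.5,249.5]],z+24.8).round(1),onplane(i,[[314.5,197]],z-89).round(1))
E
```

```text
[[460.7  53.8 231.1]] [[462.2  49.9 117.3]]
```

{"fn": "drive_tool", "kwargs": {"motion": [1.5,-0.2,16,0.004,0.5,0,16,0.004,0,0,16,0,0,0,8,0,0,0,0,0,0,0,0,0]}}

```text
clock: 6.0
eef_pos: [464.7, 47.6, 149.5]
eef_rot: [3.137, 0.008, 1.854]
wrist_force: [-0.1, 0.1, -0.1]
finger_gap: 30.9
```

```bash
python3 - <<'E'
from h import *
st();plan((461.7,52.5,102,1.861),step=8)
E
```

```text
6.0 [464.7  47.6 149.5] [3.137 0.008 1.854] [-0.1  0.1 -0.1] 30.92000776845141
[0.9,-0.2,7.9,-0.001,0.9,-0.3,7.9,-0.001,0.9,-0.2,7.9,-0.001,1.0,-0.3,7.9,-0.001,0.9,-0.2,8.0,-0.002,1.0,-0.3,7.9,-0.001]
```

{"fn": "drive_tool", "kwargs": {"motion": [3,-0.5,0,0,2,-0.3,0,0,0,0,0,0,0,0,0,0]}}

```text
clock: 6.33
eef_pos: [463.5, 52.1, 151.9]
eef_rot: [3.134, 0.008, 1.852]
wrist_force: [-0.4, -1.0, 0.3]
finger_gap: 31.2
```

```bash
python3 - <<'E'
from h import *
st();plan((461.7,52.5,102,1.861),step=8)
E
```

```text
6.3333 [463.5  52.1 151.9] [3.134 0.008 1.852] [-0.4 -1.   0.3] 31.17209879325263
[0.1,-0.2,7.1,-0.001,0.1,-0.2,7.1,-0.001,0.1,-0.2,7.1,-0.001,0.1,-0.3,7.1,-0.001,0.2,-0.2,7.2,-0.002,0.1,-0.3,7.1,-0.001,0.2,-0.2,7.2,-0.002]
```

{"fn": "drive_tool", "kwargs": {"motion": [0.5,-1,7,-0.005,0.6,-0.7,7,-0.004,0.6,-0.3,7,0,0.5,-0.2,5,0,0,0,0,0]}}

```text
clock: 6.75
eef_pos: [460.8, 53.7, 123.6]
eef_rot: [3.133, 0.009, 1.863]
wrist_force: [-1.9, -0.5, -0.8]
finger_gap: 31.4
```

```bash
python3 - <<'E'
from h import *
st();plan((461.7,52.5,102,1.861),step=8)
E
```

```text
6.75 [460.8  53.7 123.6] [3.133 0.009 1.863] [-1.9 -0.5 -0.8] 31.382015987572842
[-0.5,0.2,7.2,0.001,-0.5,0.1,7.2,0.0,-0.4,0.2,7.2,0.001]
```

Inside the hole, and the contact forces are small. I'll go on down.

{"fn": "drive_tool", "kwargs": {"motion": [-0.3,0.3,7,0,0,0.2,7,0,0,0,5,0,0,0,0,0,0,0,0,0]}}

```text
clock: 7.17
eef_pos: [461.4, 53.5, 101.7]
eef_rot: [3.134, 0.008, 1.863]
wrist_force: [-0.0, 0.6, 0.5]
finger_gap: 31.3
```

```bash
python3 - <<'E'
from h import *
st();print(read_state()["moment"])
E
```

```text
7.1667 [461.4  53.5 101.7] [3.134 0.008 1.863] [-0.   0.6  0.5] 31.337528039940445
[-0.06704422  0.03243907  0.00126384]
```

{"fn": "drive_tool", "kwargs": {"motion": [0,0,1,0,0,0,0,0,0,0,0,0,0,0,0,0,0,0,0,0,0,0,0,0], "jaw": 0.45}}

```text
clock: 7.67
eef_pos: [462.0, 53.4, 101.6]
eef_rot: [3.132, 0.009, 1.863]
wrist_force: [0.3, 0.4, -0.5]
finger_gap: 51.8
```

{"fn": "drive_tool", "kwargs": {"motion": [0,0,-10,0,0,0,-20,0,0,0,-25,0,0,0,-25,0,0,0,-20,0,0,0,0,0]}}

```text
clock: 8.17
eef_pos: [459.9, 54.0, 208.9]
eef_rot: [3.134, 0.009, 1.863]
wrist_force: [1.5, -0.4, -0.5]
finger_gap: 51.8
```

```bash
python3 - <<'E'
from h import *
st();plan((518.5,-161.3,185,1.557),step=30)
i=camera_info("wrist"); im=camera("wrist")
cv2.imwrite("pics/w4.png",cv2.resize(cv2.cvtColor(im,4)[80:380,220:420],None,fx=2,fy=2))
E
```

```text
8.1667 [459.9  54.  208.9] [3.134 0.009 1.863] [ 1.5 -0.4 -0.5] 51.756717903817005
[-27.9,-0.7,3.0,0.038,-27.9,0.3,3.0,0.038,-27.9,1.4,3.0,0.038,-27.8,2.4,3.0,0.038,-27.7,3.5,3.0,0.038,-27.5,4.6,3.0,0.039,-27.3,5.6,3.0,0.038,-27.0,6.6,2.9,0.039]
```

View pics/w4.png

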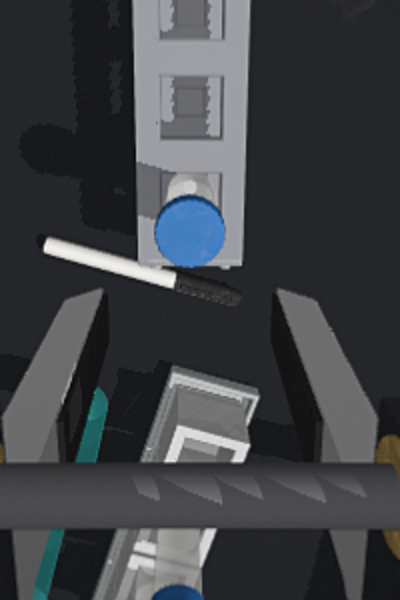

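The tube is seated, with its cap at (190,232) in the crop. Next is tube 2.

{"fn": "drive_tool", "kwargs": {"motion": [-28,-0.5,3,0.038,-28,0.5,3,0.038,-28,1.5,3,0.038,-28,2.5,3,0.038,-28,3.5,3,0.038,-27,4.5,3,0.038,-26,5.5,3,0.038,-14,4,3,0.035]}}

```text
clock: 8.88
eef_pos: [514.2, -153.2, 178.6]
eef_rot: [3.138, 0.003, 1.555]
wrist_force: [-1.2, 0.4, 0.2]
finger_gap: 51.6
```

{"fn": "drive_tool", "kwargs": {"motion": [0,0,0,0,0,0,0,0,0,0,0,0]}}

```text
clock: 9.13
eef_pos: [513.3, -154.0, 175.6]
eef_rot: [-3.14, 0.002, 1.55]
wrist_force: [-0.9, -0.3, 0.0]
finger_gap: 52.0
```

```bash
python3 - <<'E'
from h import *
st();plan((518.5,-161.3,145,1.557),step=15)
E
```

```text
9.1333 [ 513.3 -154.   175.6] [-3.14e+00  2.00e-03  1.55e+00] [-0.9 -0.3  0. ] 51.95073823376369
[-2.4,1.8,10.2,-0.002,-2.4,1.8,10.2,-0.002,-2.4,1.8,10.2,-0.003]
```

{"fn": "drive_tool", "kwargs": {"motion": [-3,2.5,10,-0.002,-2,1.5,10,-0.002,-1,0.5,7,-0.002,0,0,0,0,0,0,0,0]}}

```text
clock: 9.55
eef_pos: [517.7, -156.7, 145.6]
eef_rot: [-3.14, 0.001, 1.564]
wrist_force: [0.0, -1.0, 1.0]
finger_gap: 51.4
```

```bash
python3 - <<'E'
from h import *
st();plan((518.5,-161.3,101,1.557),step=12)
E
```

```text
9.55 [ 517.7 -156.7  145.6] [-3.140e+00  1.000e-03  1.564e+00] [ 0. -1.  1.] 51.415032699141676
[-1.1,0.2,11.1,0.002,-1.2,0.2,11.2,0.002,-1.1,0.2,11.1,0.001,-1.2,0.3,11.2,0.002]
```

{"fn": "drive_tool", "kwargs": {"motion": [-2,0.2,11,0.002,-1.5,0.2,11,0.002,-0.8,0.2,11,0.002,0,0,10,0,0,0,0,0,0,0,0,0]}}

```text
clock: 10.05
eef_pos: [517.8, -161.1, 97.3]
eef_rot: [-3.139, 0.001, 1.557]
wrist_force: [-0.5, -0.8, 0.3]
finger_gap: 51.6
```

```bash
python3 - <<'E'
from h import *
st();plan((518.5,-161.3,101,1.557),step=12)
E
```

```text
10.05 [ 517.8 -161.1   97.3] [-3.139e+00  1.000e-03  1.557e+00] [-0.5 -0.8  0.3] 51.56870553184535
[-0.2,0.7,-3.7,0.0]
```

{"fn": "drive_tool", "kwargs": {"motion": [0,0.5,-3,0,0,0,0,0,0,0,0,0,0,0,0,0,0,0,0,0,0,0,0,0,0,0,0,0], "jaw": 1}}

```text
clock: 10.63
eef_pos: [519.1, -161.3, 102.2]
eef_rot: [-3.141, 0.002, 1.557]
wrist_force: [-0.1, 0.3, -0.0]
finger_gap: 31.1
```

{"fn": "drive_tool", "kwargs": {"motion": [0,0,-15,0,0,0,-25,0,0,0,-25,0,0,0,-30,0,0,0,-30,0,0,0,0,0,0,0,0,0]}}

```text
clock: 11.22
eef_pos: [518.2, -160.7, 231.9]
eef_rot: [-3.139, 0.001, 1.557]
wrist_force: [0.6, -0.2, -1.1]
finger_gap: 30.9
```

```bash
python3 - <<'E'
from h import *
st();plan((447.2,103.3,240,1.861),step=30)
E
```

```text
11.2167 [ 518.2 -160.7  231.9] [-3.139e+00  1.000e-03  1.557e+00] [ 0.6 -0.2 -1.1] 30.91130607022466
[26.3,-7.5,-0.8,-0.03,26.5,-6.7,-0.8,-0.03,26.7,-5.9,-0.8,-0.03,26.9,-5.0,-0.8,-0.031,27.0,-4.2,-0.8,-0.03,27.1,-3.4,-0.8,-0.031,27.2,-2.6,-0.8,-0.03,27.3,-1.7,-0.8,-0.031]
[27.3,-0.9,-0.8,-0.03,27.3,-0.1,-0.9,-0.031]
```

{"fn": "drive_tool", "kwargs": {"motion": [26,-7.5,-1,-0.03,26.5,-6.5,-1,-0.03,26.5,-6,-1,-0.03,27,-5,-1,-0.03,27,-4,-1,-0.03,27,-3.5,-1,-0.03,27,-2.5,-1,-0.03,27,-1.5,-1,-0.03]}}

```text
clock: 11.88
eef_pos: [457.7, 54.0, 233.2]
eef_rot: [-3.131, -0.002, 1.8]
wrist_force: [0.6, 0.5, -0.8]
finger_gap: 31.3
```

{"fn": "drive_tool", "kwargs": {"motion": [27,-1,0,-0.03,12,0,0,-0.03,0,0,0,0,0,0,0,0,0,0,0,0]}}

```text
clock: 12.3
eef_pos: [444.3, 96.7, 229.8]
eef_rot: [-3.127, -0.004, 1.869]
wrist_force: [0.3, 0.3, -0.1]
finger_gap: 31.3
```

```bash
python3 - <<'E'
from h import *
st();plan((447.2,103.3,155,1.861),step=20)
E
```

```text
12.3 [444.3  96.7 229.8] [-3.127 -0.004  1.869] [ 0.3  0.3 -0.1] 31.269822128736745
[1.4,1.2,18.7,0.002,1.4,1.2,18.7,0.002,1.3,1.1,18.7,0.002,1.4,1.2,18.7,0.002]
```

{"fn": "drive_tool", "kwargs": {"motion": [2.5,2,18,0.002,2,1.5,18,0.002,1.5,1,18,0.002,1,0.5,14,0,0,0,0,0,0,0,0,0]}}

```text
clock: 12.8
eef_pos: [447.8, 99.6, 158.2]
eef_rot: [-3.126, -0.003, 1.851]
wrist_force: [0.1, 0.8, 0.6]
finger_gap: 31.1
```

```bash
python3 - <<'E'
from h import *
st();plan((448,103.5,155,1.861),step=20)
E
```

```text
12.8 [447.8  99.6 158.2] [-3.126e+00 -3.000e-03  1.851e+00] [0.1 0.8 0.6] 31.1344226990889
[3.7,1.3,3.2,-0.01]
```

{"fn": "drive_tool", "kwargs": {"motion": [3.5,1,2,-0.008,0.5,0,0,0,0,0,0,0,0,0,0,0]}}

```text
clock: 13.13
eef_pos: [448.9, 102.9, 158.3]
eef_rot: [-3.129, -0.003, 1.857]
wrist_force: [0.5, 0.4, 0.8]
finger_gap: 30.9
```

```bash
python3 - <<'E'
from h import *
st();plan((448,103.5,125,1.861),step=8)
E
```

```text
13.1333 [448.9 102.9 158.3] [-3.129e+00 -3.000e-03  1.857e+00] [0.5 0.4 0.8] 30.938151024784556
[0.2,-0.1,6.7,-0.001,0.2,-0.1,6.6,-0.001,0.1,-0.2,6.7,-0.001,0.2,-0.1,6.6,-0.0,0.1,-0.2,6.7,-0.001]
```

{"fn": "drive_tool", "kwargs": {"motion": [0.5,-0.3,7,-0.001,0.5,-0.3,7,-0.001,0.5,-0.2,7,0,0.4,-0.2,7,0,0.2,0,3,0,0,0,0,0]}}

```text
clock: 13.63
eef_pos: [446.8, 104.9, 124.6]
eef_rot: [-3.13, -0.003, 1.86]
wrist_force: [0.1, 0.4, -1.3]
finger_gap: 31.2
```

```bash
python3 - <<'E'
from h import *
st();plan((447.6,103.3,102,1.861),step=8)
E
```

```text
13.6333 [446.8 104.9 124.6] [-3.13e+00 -3.00e-03  1.86e+00] [ 0.1  0.4 -1.3] 31.24024470429085
[-0.6,0.1,7.5,-0.0,-0.6,0.1,7.5,-0.001,-0.5,0.1,7.6,-0.0]
```

{"fn": "drive_tool", "kwargs": {"motion": [-0.5,0.2,7,0,-0.3,0.1,7,0,0,0,6,0,0,0,2,0,0,0,0,0,0,0,0,0]}}

```text
clock: 14.13
eef_pos: [447.9, 104.2, 100.5]
eef_rot: [-3.132, -0.002, 1.86]
wrist_force: [-0.7, 0.6, 1.5]
finger_gap: 31.2
```

```bash
python3 - <<'E'
from h import *
st()
E
```

```text
14.1333 [447.9 104.2 100.5] [-3.132e+00 -2.000e-03  1.860e+00] [-0.7  0.6  1.5] 31.24968192279442
```

Down. I'll open and retreat to clear tube 1's cap, then go to tube 3 at (517.8,-213.4).

{"fn": "drive_tool", "kwargs": {"motion": [0,0,0,0,0,0,0,0,0,0,0,0,0,0,0,0,0,0,0,0], "jaw": 0.45}}

```text
clock: 14.55
eef_pos: [447.7, 104.2, 100.8]
eef_rot: [-3.132, -0.002, 1.86]
wrist_force: [-0.4, 0.1, 0.5]
finger_gap: 52.0
```

{"fn": "drive_tool", "kwargs": {"motion": [0,0,-10,0,0,0,-20,0,0,0,-25,0,0,0,-15,0,0,0,0,0]}}

```text
clock: 14.97
eef_pos: [447.7, 104.1, 175.5]
eef_rot: [-3.129, -0.003, 1.86]
wrist_force: [0.6, 0.7, 0.3]
finger_gap: 51.6
```

```bash
python3 - <<'E'
from h import *
st();plan((517.8,-213.4,175,1.557),step=32)
E
```

```text
14.9667 [447.7 104.1 175.5] [-3.129e+00 -3.000e-03  1.860e+00] [0.6 0.7 0.3] 51.60009806095183
[-29.5,-2.1,0.0,0.028,-29.5,-1.3,0.1,0.027,-29.6,-0.5,0.0,0.028,-29.5,0.3,0.1,0.027,-29.5,1.1,0.0,0.028,-29.5,2.0,0.1,0.027,-29.4,2.8,0.0,0.028,-29.4,3.6,0.1,0.027]
[-29.2,4.4,0.0,0.028,-29.1,5.2,0.1,0.027,-29.0,5.9,0.0,0.028]
```

{"fn": "drive_tool", "kwargs": {"motion": [-29.5,-2,0,0.028,-29.5,-1,0,0.028,-29.5,0,0,0.028,-29.5,0.5,0,0.028,-29.5,1.5,0,0.028,-29.5,2.5,0,0.028,-29.5,3,0,0.028,-29.5,4,0,0.028]}}

```text
clock: 15.63
eef_pos: [500.9, -131.9, 174.4]
eef_rot: [-3.131, -0.001, 1.635]
wrist_force: [0.5, 0.0, 0.1]
finger_gap: 51.6
```

{"fn": "drive_tool", "kwargs": {"motion": [-29,5,0,0.028,-29,6,0,0.027,-18,5,0,0.025,0,0,0,0,0,0,0,0,0,0,0,0]}}

```text
clock: 16.13
eef_pos: [518.8, -215.6, 170.1]
eef_rot: [-3.127, -0.002, 1.544]
wrist_force: [-0.2, 0.2, 0.3]
finger_gap: 51.8
```

```bash
python3 - <<'E'
from h import *
st();plan((517.8,-213.4,145,1.557),step=12)
E
```

```text
16.1333 [ 518.8 -215.6  170.1] [-3.127e+00 -2.000e-03  1.544e+00] [-0.2  0.2  0.3] 51.78516055240179
[0.7,-0.3,8.4,-0.004,0.7,-0.4,8.3,-0.004,0.8,-0.3,8.4,-0.005]
```

{"fn": "drive_tool", "kwargs": {"motion": [1.2,-0.5,10,-0.005,1,-0.4,12,-0.004,0.5,-0.2,12,-0.003,0.5,0,12,0,0.5,0,10,0,0,0,4,0,0,0,0,0,0,0,0,0]}}

```text
clock: 16.8
eef_pos: [515.6, -203.8, 104.7]
eef_rot: [-3.126, -0.003, 1.568]
wrist_force: [0.1, -0.2, -0.2]
finger_gap: 51.6
```

```bash
python3 - <<'E'
from h import *
st();plan((517.8,-213.4,102,1.557),step=12)
E
```

```text
16.8 [ 515.6 -203.8  104.7] [-3.126e+00 -3.000e-03  1.568e+00] [ 0.1 -0.2 -0.2] 51.609555679306546
[-9.6,2.2,2.7,0.011]
```

{"fn": "drive_tool", "kwargs": {"motion": [-4,1.3,1,0.006,-3.5,0.7,1,0.003,-1,0,0,0,0,0,0,0,0,0,0,0]}}

```text
clock: 17.22
eef_pos: [518.6, -213.7, 104.4]
eef_rot: [-3.129, -0.001, 1.559]
wrist_force: [0.6, 0.1, 0.6]
finger_gap: 51.5
```

```bash
python3 - <<'E'
from h import *
st();plan((517.8,-213.4,102,1.557),step=12)
E
```

```text
17.2167 [ 518.6 -213.7  104.4] [-3.129e+00 -1.000e-03  1.559e+00] [0.6 0.1 0.6] 51.516306956888116
[0.3,-0.8,2.4,0.002]
```

{"fn": "drive_tool", "kwargs": {"motion": [0,-0.5,2,0,0,0,0,0,0,0,0,0,0,0,0,0,0,0,0,0,0,0,0,0,0,0,0,0], "jaw": 1}}

```text
clock: 17.8
eef_pos: [518.1, -213.7, 102.5]
eef_rot: [-3.129, -0.001, 1.558]
wrist_force: [-0.9, -0.6, -0.3]
finger_gap: 31.1
```

{"fn": "drive_tool", "kwargs": {"motion": [0,0,-15,0,0,0,-25,0,0,0,-25,0,0,0,-30,0,0,0,-30,0,0,0,0,0,0,0,0,0]}}

```text
clock: 18.38
eef_pos: [518.8, -213.2, 231.6]
eef_rot: [-3.126, -0.003, 1.559]
wrist_force: [-0.1, 0.6, -1.3]
finger_gap: 31.2
```

```bash
python3 - <<'E'
from h import *
st();plan((433,153.1,245,1.861),step=30)
E
```

```text
18.3833 [ 518.8 -213.2  231.6] [-3.126e+00 -3.000e-03  1.559e+00] [-0.1  0.6 -1.3] 31.167726845666202
[28.1,-6.9,-1.0,-0.023,28.2,-6.3,-1.0,-0.023,28.4,-5.6,-1.0,-0.023,28.5,-5.0,-1.0,-0.023,28.6,-4.3,-1.0,-0.023,28.7,-3.7,-1.0,-0.023,28.8,-3.0,-1.1,-0.023,28.9,-2.3,-1.0,-0.024]
[28.9,-1.7,-1.1,-0.023,28.9,-1.0,-1.0,-0.024,28.9,-0.3,-1.1,-0.023,29.0,0.4,-1.0,-0.024,28.9,1.0,-1.1,-0.023]
```

{"fn": "drive_tool", "kwargs": {"motion": [28,-7,-2,-0.023,28,-6.5,-2,-0.023,28.5,-5.5,-2,-0.023,28.5,-5,-2,-0.023,28.5,-4.5,-2,-0.023,28.5,-3.5,-2,-0.023,29,-3,-2,-0.023,29,-2.5,-2,-0.023]}}

```text
clock: 19.05
eef_pos: [461.3, 16.8, 242.1]
eef_rot: [-3.118, -0.008, 1.743]
wrist_force: [0.6, 0.4, 0.5]
finger_gap: 31.1
```

{"fn": "drive_tool", "kwargs": {"motion": [29,-1.5,-1,-0.023,29,-1,-1,-0.023,29,-0.5,-1,-0.023,29,0.5,-1,-0.023,18,1,0,-0.02,0,0,0,0,0,0,0,0,0,0,0,0]}}

```text
clock: 19.72
eef_pos: [425.1, 157.1, 241.4]
eef_rot: [-3.111, -0.013, 1.867]
wrist_force: [0.4, -0.1, -0.8]
finger_gap: 30.8
```

```bash
python3 - <<'E'
from h import *
st();plan((433,153.1,160,1.861),step=20)
E
```

```text
19.7167 [425.1 157.1 241.4] [-3.111 -0.013  1.867] [ 0.4 -0.1 -0.8] 30.793048209707234
[-1.2,1.3,16.3,0.001,-1.2,1.3,16.3,0.001,-1.3,1.3,16.3,0.001,-1.2,1.2,16.3,0.001,-1.3,1.3,16.2,0.002]
```

{"fn": "drive_tool", "kwargs": {"motion": [-1,2,16,0,-1,2,16,0,-1,2,16,0,-1,1.5,14,0,0,0,0,0,0,0,0,0]}}

```text
clock: 20.22
eef_pos: [433.0, 149.8, 175.7]
eef_rot: [-3.11, -0.012, 1.858]
wrist_force: [-0.7, -0.0, 0.0]
finger_gap: 31.2
```

```bash
python3 - <<'E'
from h import *
st();plan((434.2,153,158,1.861),step=20)
E
```

```text
20.2167 [433.  149.8 175.7] [-3.11  -0.012  1.858] [-0.7 -0.   0. ] 31.21637791840863
[2.7,2.0,17.7,-0.003]
```

{"fn": "drive_tool", "kwargs": {"motion": [1.5,1,8,0,1,0.7,6,0,0.3,0,0,0,0,0,0,0,0,0,0,0]}}

```text
clock: 20.63
eef_pos: [434.5, 152.3, 162.3]
eef_rot: [-3.113, -0.012, 1.855]
wrist_force: [-0.9, 0.9, -0.3]
finger_gap: 31.1
```

```bash
python3 - <<'E'
from h import *
st();plan((434.2,153,125,1.861),step=8)
i=camera_info("wrist"); im=camera("wrist")
c,s=np.cos(.29),np.sin(.29)
k=26;print(proj(i,[[439.7-s*k,128.2+c*k,56],[439.7-s*k,128.2+c*k,125.5]]).round(1)); k=78;print(proj(i,[[439.7-s*k,128.2+c*k,56]]))
cv2.imwrite("pics/w5.png",cv2.resize(cv2.cvtColor(im,4)[80:330,220:420],None,fx=2,fy=2))
E
```

```text
20.6333 [434.5 152.3 162.3] [-3.113 -0.012  1.855] [-0.9  0.9 -0.3] 31.07792547945793
[0.2,-0.0,7.5,-0.001,0.1,-0.0,7.5,-0.001,0.2,-0.0,7.4,-0.001,0.1,-0.1,7.5,-0.001,0.2,-0.0,7.4,-0.002]
[[316.7 192.2]
 [314.6 216. ]]
[[316.45256562 137.75686586]]
```

View pics/w5.png

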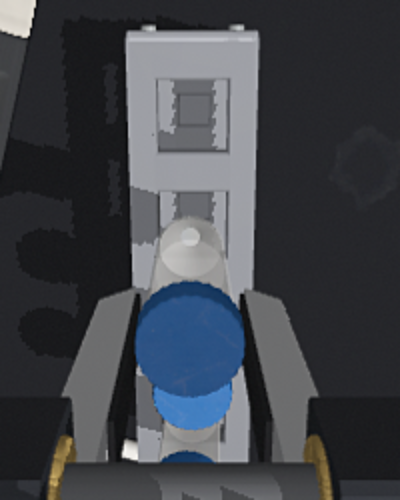

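The held tip is at (191,237) in the crop. That's about 1.5–2 mm to the -x side of the hole +26 centre at (195,224), so I'll correct while lowering.

{"fn": "drive_tool", "kwargs": {"motion": [0.8,1.2,7,-0.001,0.5,0.3,7,-0.001,0.4,0,6,0,0.4,0,5,0,0,0,0,0,0,0,0,0]}}

```text
clock: 21.18
eef_pos: [434.5, 155.3, 134.8]
eef_rot: [-3.113, -0.012, 1.858]
wrist_force: [0.6, -0.5, 0.8]
finger_gap: 31.1
```

```bash
python3 - <<'E'
from h import *
st();plan((434.5,153.3,102,1.861),step=8)
E
```

```text
21.1833 [434.5 155.3 134.8] [-3.113 -0.012  1.858] [ 0.6 -0.5  0.8] 31.068923873712112
[-0.4,-0.1,6.6,-0.001,-0.4,-0.1,6.6,-0.001,-0.4,-0.1,6.5,-0.0,-0.4,-0.2,6.6,-0.001,-0.3,-0.1,6.5,-0.0]
```

{"fn": "drive_tool", "kwargs": {"motion": [-0.8,0,7,0,-0.5,0,7,0,-0.3,0,7,0,0,0,6,0,0,0,0,0,0,0,0,0]}}

```text
clock: 21.68
eef_pos: [434.0, 153.6, 104.7]
eef_rot: [-3.113, -0.012, 1.858]
wrist_force: [0.0, -1.3, -0.4]
finger_gap: 31.4
```

```bash
python3 - <<'E'
from h import *
st()
E
```

```text
21.6833 [434.  153.6 104.7] [-3.113 -0.012  1.858] [ 0.  -1.3 -0.4] 31.443242797239293
```

Now down the last 2 mm, then release, lift and go to tube 4 at (517.1,-265.8).

{"fn": "drive_tool", "kwargs": {"motion": [0,0,2.5,0,0,0,0,0,0,0,0,0]}}

```text
clock: 21.93
eef_pos: [434.3, 153.6, 102.3]
eef_rot: [-3.113, -0.012, 1.858]
wrist_force: [-0.9, -0.9, 0.7]
finger_gap: 30.9
```

{"fn": "drive_tool", "kwargs": {"motion": [0,0,0,0,0,0,0,0,0,0,0,0,0,0,0,0,0,0,0,0], "jaw": 0.45}}

```text
clock: 22.35
eef_pos: [434.6, 153.8, 102.9]
eef_rot: [-3.115, -0.012, 1.858]
wrist_force: [-0.1, 0.3, 0.1]
finger_gap: 51.6
```

{"fn": "drive_tool", "kwargs": {"motion": [0,0,-10,0,0,0,-20,0,0,0,-25,0,0,0,-15,0,0,0,0,0]}}

```text
clock: 22.77
eef_pos: [436.1, 153.4, 177.6]
eef_rot: [-3.113, -0.012, 1.858]
wrist_force: [0.4, 0.2, 0.4]
finger_gap: 51.5
```

```bash
python3 - <<'E'
from h import *
st();plan((517.1,-265.8,178,1.557),step=33)
E
```

```text
22.7667 [436.1 153.4 177.6] [-3.113 -0.012  1.858] [0.4 0.2 0.4] 51.52062053127659
[-32.7,-3.2,-0.0,0.023,-32.8,-2.4,-0.0,0.023,-32.8,-1.6,-0.0,0.023,-32.8,-0.9,-0.0,0.023,-32.8,-0.1,-0.0,0.023,-32.8,0.6,-0.0,0.023,-32.8,1.4,-0.1,0.023,-32.8,2.1,-0.0,0.023]
[-32.7,2.9,-0.1,0.023,-32.7,3.6,-0.0,0.023,-32.5,4.4,-0.1,0.024,-32.4,5.1,-0.0,0.023,-32.4,5.9,-0.1,0.024]
```

{"fn": "drive_tool", "kwargs": {"motion": [-32.5,-3,-0.5,0.023,-32.5,-2.5,-0.5,0.023,-32.5,-1.5,-0.5,0.023,-32.5,-1,-0.5,0.023,-32.5,0,-0.5,0.023,-32.5,0.5,-0.5,0.023,-32.5,1.5,-0.5,0.023,-32.5,2,-0.5,0.023]}}

```text
clock: 23.43
eef_pos: [485.7, -108.1, 178.7]
eef_rot: [-3.113, -0.007, 1.676]
wrist_force: [-0.1, 0.2, -0.2]
finger_gap: 51.8
```

{"fn": "drive_tool", "kwargs": {"motion": [-32.5,3,0,0.023,-32.5,3.5,0,0.023,-32.5,4.5,0,0.023,-32.5,5,0,0.023,-14,3,0,0.022,0,0,0,0,0,0,0,0,0,0,0,0]}}

```text
clock: 24.1
eef_pos: [511.7, -262.8, 172.0]
eef_rot: [-3.108, -0.006, 1.55]
wrist_force: [0.0, -0.2, -0.2]
finger_gap: 51.2
```

```bash
python3 - <<'E'
from h import *
st();plan((517.1,-265.8,145,1.557),step=20)
E
```

```text
24.1 [ 511.7 -262.8  172. ] [-3.108 -0.006  1.55 ] [ 0.  -0.2 -0.2] 51.19184016600109
[-1.4,2.7,13.5,-0.004,-1.5,2.7,13.5,-0.003]
```

{"fn": "drive_tool", "kwargs": {"motion": [-1.5,3,12,-0.004,-1,2,12,-0.003,0,0.5,4,0,0,0,0,0,0,0,0,0]}}

```text
clock: 24.52
eef_pos: [516.6, -261.1, 140.2]
eef_rot: [-3.107, -0.007, 1.563]
wrist_force: [-1.3, -0.0, 0.3]
finger_gap: 51.8
```

```bash
python3 - <<'E'
from h import *
st();plan((517.1,-265.8,102,1.557),step=12)
E
```

```text
24.5167 [ 516.6 -261.1  140.2] [-3.107 -0.007  1.563] [-1.3 -0.   0.3] 51.775437701311176
[-1.2,0.1,9.6,0.002,-1.2,0.1,9.5,0.001,-1.1,0.2,9.6,0.002,-1.2,0.1,9.5,0.001]
```

{"fn": "drive_tool", "kwargs": {"motion": [-2,0.2,10,0.002,-1.5,0.2,10,0.002,-1,0.2,9,0.001,-0.3,0,6,0,0,0,0,0,0,0,0,0]}}

```text
clock: 25.02
eef_pos: [515.7, -265.6, 101.1]
eef_rot: [-3.106, -0.007, 1.558]
wrist_force: [0.1, -0.2, -0.4]
finger_gap: 51.9
```

```bash
python3 - <<'E'
from h import *
st();plan((517.1,-265.8,102,1.557),step=12)
E
```

```text
25.0167 [ 515.7 -265.6  101.1] [-3.106 -0.007  1.558] [ 0.1 -0.2 -0.4] 51.93735352793473
[-0.2,1.4,-0.9,0.001]
```

{"fn": "drive_tool", "kwargs": {"motion": [0,0.5,0,0,0,0,0,0,0,0,0,0,0,0,0,0,0,0,0,0,0,0,0,0,0,0,0,0], "jaw": 1}}

```text
clock: 25.6
eef_pos: [516.8, -266.0, 102.4]
eef_rot: [-3.108, -0.006, 1.558]
wrist_force: [0.2, -0.3, -1.5]
finger_gap: 31.3
```

{"fn": "drive_tool", "kwargs": {"motion": [0,0,-15,0,0,0,-25,0,0,0,-25,0,0,0,-30,0,0,0,-30,0,0,0,0,0,0,0,0,0]}}

```text
clock: 26.18
eef_pos: [520.3, -266.3, 231.8]
eef_rot: [-3.105, -0.008, 1.558]
wrist_force: [-0.8, 0.5, -1.4]
finger_gap: 31.5
```

```bash
python3 - <<'E'
from h import *
st();plan((419.5,202.9,242,1.861),step=32)
E
```

```text
26.1833 [ 520.3 -266.3  231.8] [-3.105 -0.008  1.558] [-0.8  0.5 -1.4] 31.502127251389815
[31.2,-7.1,-0.7,-0.02,31.3,-6.5,-0.7,-0.02,31.5,-5.8,-0.7,-0.02,31.6,-5.2,-0.7,-0.02,31.7,-4.6,-0.7,-0.02,31.7,-4.0,-0.7,-0.02,31.8,-3.3,-0.7,-0.02,31.9,-2.7,-0.7,-0.02]
[31.9,-2.0,-0.7,-0.02,32.0,-1.4,-0.6,-0.02,32.0,-0.8,-0.7,-0.021,32.0,-0.1,-0.6,-0.02,32.0,0.5,-0.7,-0.021,31.9,1.2,-0.6,-0.02,31.9,1.9,-0.7,-0.021]
```

{"fn": "drive_tool", "kwargs": {"motion": [31,-7,-1.5,-0.02,31,-6.5,-1.5,-0.02,31.5,-5.5,-1.5,-0.02,31.5,-5,-1.5,-0.02,31.5,-4.5,-1.5,-0.02,31.5,-3.5,-1.5,-0.02,31.5,-3,-1.5,-0.02,31.5,-2,-1.5,-0.02]}}

```text
clock: 26.85
eef_pos: [464.3, -12.2, 240.7]
eef_rot: [-3.099, -0.017, 1.717]
wrist_force: [1.1, 0.6, -0.4]
finger_gap: 31.3
```

{"fn": "drive_tool", "kwargs": {"motion": [31.5,-1,-1,-0.02,31.5,-0.5,-1,-0.02,31.5,0,-1,-0.02,31.5,1,-1,-0.02,31.5,2,-1,-0.02,12,1,0,-0.02,0,0,0,0,0,0,0,0]}}

```text
clock: 27.52
eef_pos: [427.7, 166.9, 243.0]
eef_rot: [-3.094, -0.023, 1.849]
wrist_force: [0.2, -0.1, -0.1]
finger_gap: 31.5
```

```bash
python3 - <<'E'
from h import *
st();plan((419.5,202.9,165,1.861),step=20)
E
```

```text
27.5167 [427.7 166.9 243. ] [-3.094 -0.023  1.849] [ 0.2 -0.1 -0.1] 31.525446357346574
[7.4,0.4,15.6,-0.002,7.4,0.4,15.6,-0.003,7.4,0.4,15.6,-0.002,7.4,0.5,15.6,-0.003,7.3,0.5,15.6,-0.002]
```

{"fn": "drive_tool", "kwargs": {"motion": [18,1,0,-0.004,14,1,4,-0.004,3,0.5,12,0,1,0,14,0,1,0,14,0,0,0,8,0,0,0,0,0,0,0,0,0]}}

```text
clock: 28.18
eef_pos: [418.3, 197.6, 186.9]
eef_rot: [-3.091, -0.022, 1.845]
wrist_force: [-0.3, 0.1, -0.8]
finger_gap: 31.0
```

```bash
python3 - <<'E'
from h import *
st();plan((421,202.5,163,1.861),step=20)
E
```

```text
28.1833 [418.3 197.6 186.9] [-3.091 -0.022  1.845] [-0.3  0.1 -0.8] 31.018363755512382
[2.0,2.0,11.9,-0.008,1.9,1.9,12.0,-0.008]
```

{"fn": "drive_tool", "kwargs": {"motion": [2.5,2,11,-0.006,2,2,8,-0.006,0.5,0,0,0,0,0,0,0,0,0,0,0]}}

```text
clock: 28.6
eef_pos: [421.0, 203.5, 167.1]
eef_rot: [-3.093, -0.023, 1.856]
wrist_force: [-0.2, -0.9, -0.5]
finger_gap: 31.2
```

```bash
python3 - <<'E'
from h import *
st();plan((421,202.5,140,1.861),step=8)
i=camera_info("wrist"); im=camera("wrist")
c,s=np.cos(.29),np.sin(.29)
k=78;print(proj(i,[[439.7-s*k,128.2+c*k,z] for z in(56,70)]).round(1))
cv2.imwrite("pics/w6.png",cv2.resize(cv2.cvtColor(im,4)[80:330,220:420],None,fx=2,fy=2))
E
```

```text
28.6 [421.  203.5 167.1] [-3.093 -0.023  1.856] [-0.2 -0.9 -0.5] 31.243011257659425
[-0.2,-0.1,6.8,-0.001,-0.2,-0.1,6.8,-0.001,-0.3,-0.0,6.8,-0.001,-0.2,-0.1,6.7,-0.002]
[[317.3 193. ]
 [316.7 196.7]]
```

View pics/w6.png

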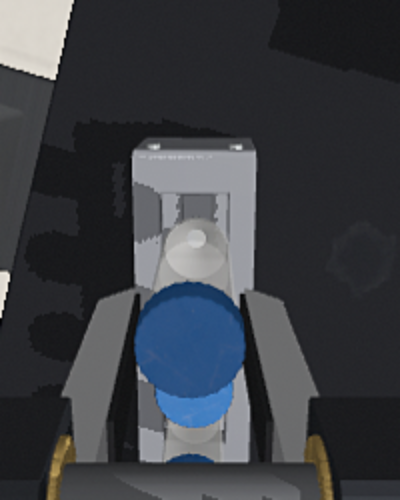

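The tip is at (196,238) in the crop, in line with the hole centre predicted at (194,237). Lowering.

{"fn": "drive_tool", "kwargs": {"motion": [0.2,0,7,-0.001,0.2,0,7,-0.001,0.2,0,7,-0.001,0.2,0,5,0,0,0,0,0,0,0,0,0]}}

```text
clock: 29.15
eef_pos: [419.2, 204.6, 138.7]
eef_rot: [-3.094, -0.023, 1.86]
wrist_force: [0.4, -0.2, -0.7]
finger_gap: 31.3
```

```bash
python3 - <<'E'
from h import *
st();plan((420,202.7,102.5,1.861),step=8)
E
```

```text
29.15 [419.2 204.6 138.7] [-3.094 -0.023  1.86 ] [ 0.4 -0.2 -0.7] 31.31386766240314
[-0.4,0.0,7.2,-0.0,-0.4,0.1,7.3,-0.0,-0.4,0.0,7.2,-0.0,-0.4,0.1,7.3,-0.001,-0.4,0.0,7.2,-0.0]
```

{"fn": "drive_tool", "kwargs": {"motion": [-0.6,0.4,7,0,-0.4,0.3,7,0,-0.3,0,7,0,-0.2,0,7,0,0,0,5,0,0,0,0,0,0,0,0,0]}}

```text
clock: 29.73
eef_pos: [418.4, 203.4, 101.8]
eef_rot: [-3.093, -0.023, 1.86]
wrist_force: [0.1, -0.5, 0.1]
finger_gap: 31.3
```

```bash
python3 - <<'E'
from h import *
st()
E
```

```text
29.7333 [418.4 203.4 101.8] [-3.093 -0.023  1.86 ] [ 0.1 -0.5  0.1] 31.298403255451237
```

{"fn": "drive_tool", "kwargs": {"motion": [0,0,0,0,0,0,0,0,0,0,0,0,0,0,0,0,0,0,0,0], "jaw": 0.45}}

```text
clock: 30.15
eef_pos: [418.9, 203.6, 102.7]
eef_rot: [-3.095, -0.023, 1.86]
wrist_force: [0.6, -0.4, 0.8]
finger_gap: 51.4
```

{"fn": "drive_tool", "kwargs": {"motion": [0,0,-10,0,0,0,-20,0,0,0,-25,0,0,0,-25,0,0,0,-20,0,-25,0,0,0,-30,0,0,0,-30,0,0,0]}}

```text
clock: 30.82
eef_pos: [448.3, 122.4, 212.1]
eef_rot: [-3.099, -0.023, 1.867]
wrist_force: [0.4, -0.3, 0.5]
finger_gap: 51.7
```

{"fn": "drive_tool", "kwargs": {"motion": [-30,0,0,0,-30,0,0,0,-30,0,0,0,-30,0,0,0,-20,0,0,0,0,0,0,0,0,0,0,0]}}

```text
clock: 31.4
eef_pos: [491.2, -22.7, 215.9]
eef_rot: [-3.105, -0.021, 1.863]
wrist_force: [-0.0, 0.3, 0.3]
finger_gap: 52.0
```

```bash
python3 - <<'E'
from h import *
st()
a=cv2.cvtColor(camera("top"),4)[150:290,180:320];b=cv2.cvtColor(camera("scene"),4)[80:220,290:400]
m=cv2.inRange(cv2.cvtColor(a,40),(100,120,60),(125,255,255));_,_,s,c=cv2.connectedComponentsWithStats(m)
P=np.array([onplane(camera_info("top"),[q+[180,150]],121)[0] for q,r in zip(c,s) if 60<r[4]<2000])
d=P[:,:2]-[440.9,128.9];print(P.round(1),"rack x,y:",np.c_[d@[np.cos(.29),np.sin(.29)],d@[-np.sin(.29),np.cos(.29)]].round(1))
cv2.imwrite("pics/f.png",cv2.resize(np.hstack([a,b]),None,fx=3,fy=3,interpolation=2))
E
```

```text
31.4 [491.2 -22.7 215.9] [-3.105 -0.021  1.863] [-0.   0.3  0.3] 52.01203796650016
[[437.  154.7 121. ]
 [422.4 202.3 121. ]] rack x,y: [[ 3.7 25.9]
 [ 3.2 75.6]]
```

View pics/f.png

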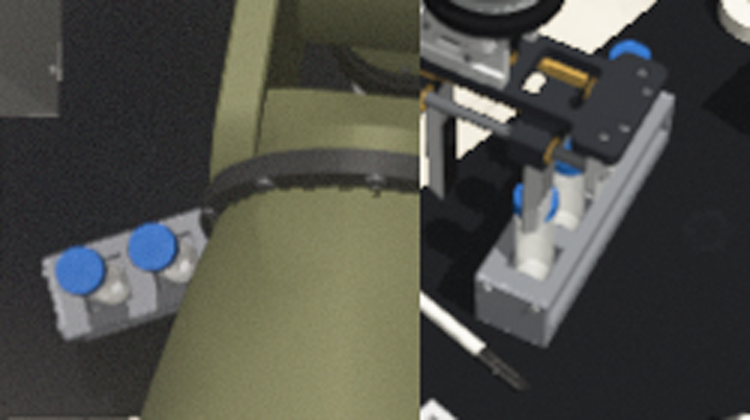

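The arm hides two of the tubes, so I'll swing further right before a full check.

{"fn": "drive_tool", "kwargs": {"motion": [-30,0,-2,0,-35,0,-2,0,-35,0,-2,0,-35,0,-2,0,-35,0,-2,0,-30,0,0,0,0,0,0,0,0,0,0,0]}}

```text
clock: 32.17
eef_pos: [553.0, -211.1, 224.5]
eef_rot: [-3.108, -0.021, 1.879]
wrist_force: [-0.5, 0.9, 0.2]
finger_gap: 51.6
```

```bash
python3 - <<'E'
from h import *
st()
a=cv2.cvtColor(camera("top"),4)[150:290,180:320];b=cv2.cvtColor(camera("scene"),4)[80:220,290:400]
for n,im,o,r0 in(("top",a,[180,150],[440.9,128.9]),("scene",b,[290,80],[438.5,127.5])):
    m=cv2.inRange(cv2.cvtColor(im,40),(100,120,60),(125,255,255));_,_,s,c=cv2.connectedComponentsWithStats(m)
    for q,r in zip(c,s):
        if 60<r[4]<2000:
            P=onplane(camera_info(n),[q+o],120)[0]; d=P[:2]-r0; print(n,P.round(1),"rack x,y:",(d@[np.cos(.29),np.sin(.29)]).round(1),(d@[-np.sin(.29),np.cos(.29)]).round(1))
cv2.imwrite("pics/f2.png",cv2.resize(np.hstack([a,b]),None,fx=3,fy=3,interpolation=2))
E
```

```text
32.1667 [ 553.  -211.1  224.5] [-3.108 -0.021  1.879] [-0.5  0.9  0.2] 51.59874476633395
top [461.9  56.7 120. ] rack x,y: -0.5 -75.2
top [450.4 105.  120. ] rack x,y: 2.2 -25.6
top [437.1 155.1 120. ] rack x,y: 3.8 26.2
top [422.5 202.7 120. ] rack x,y: 3.5 75.9
scene [418.  203.1 120. ] rack x,y: 2.0 78.3
scene [432.2 153.6 120. ] rack x,y: 1.4 26.8
scene [445.9 103.8 120. ] rack x,y: 0.3 -24.8
scene [457.7  55.8 120. ] rack x,y: -2.1 -74.1
```

View pics/f2.png

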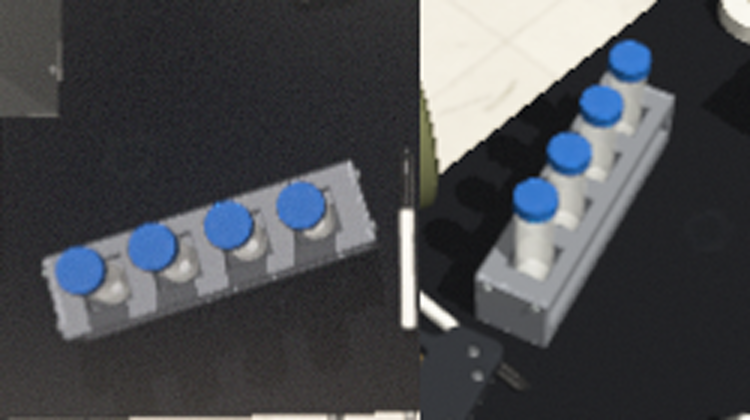

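All four tubes stand in the rack, with caps in the top crop at (80,270), (152,247), (229,225) and (301,205). Their heights match and the tilts are small. Handing in.

```bash
python3 -c "
from cell import *
print(sign_off())"
```

```text
the job is handed in; nothing more can be done
None
```

All four blue-capped tubes are in the grey rack in reverse order: leftmost block to rightmost hole, through to rightmost block to leftmost hole. I moved them one at a time, gripping each by its cap, and handed the job in at about 32 s of the 112 s limit. I left the turquoise look-alikes alone.

**Final check:** the top and scene pictures show one tube in each hole. Cap centres are within about 4 mm of the hole axes in both views. The fingers were at about the seated-tube height at each release, which puts the tips near 11.5 mm. Forces stayed below about 2 N, and the gripper ended open and clear.

**Disagreements:**
- **Cameras:** the top and scene cameras differ by up to about 5 mm on cap positions, more than the 2 mm calibration would suggest.
- **Tool tilt:** the tool slowly drifted to about 0.05 rad off vertical during the transfers. I allowed for this on the last two placings and confirmed the tip position with the wrist camera.
- **Tube tilt:** the seated caps lean by roughly 0.04 rad at most, against the 0.15 rad limit. I estimated this from the cap offsets rather than measuring it directly.

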